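# Lay the sharpened knives in the tray in order of length

## Task

The four sharpened knives on the cork mat go into the lanes of the wooden tray, so that the row runs in order of length: the little paring knife already lies in the lane at one end, so put the shortest of the four next to it and go on lane by lane up to the longest at the other end. Lay each knife flat and straight along its lane with the handle wholly on the black rubber pad and the blade over the grey felt, and leave the paring knife where it is.

Things in the scene. Friction and masses are not known exactly. Their poses are not given: they have to be found in the camera images.
- knife_1: Shortest of the four loose knives, 210 mm long: blade 100 mm, 23 mm deep, 2.5 mm thick; dark wooden handle with steel bolster 110 mm long, 24 wide, 15 thick; about 110 g. Starts flat on the 4 mm cork mat at the left, blade roughly to the left. Origin: underside of the handle at its middle; x to the point, z up. Balances 25 to 36 mm from the origin towards the point (all four do).
- knife_2: Second shortest of the four loose knives, 243 mm long: blade 133 mm, 27 mm deep, 2.5 mm thick; dark wooden handle with steel bolster 110 mm long, 24 wide, 15 thick; about 130 g. Starts flat on the 4 mm cork mat at the left, blade roughly to the left. Origin: underside of the handle at its middle; x to the point, z up. Grip it across the handle about 30 mm ahead of the origin.
- knife_3: Second longest of the four loose knives, 276 mm long: blade 166 mm, 32 mm deep, 2.5 mm thick; dark wooden handle with steel bolster 110 mm long, 24 wide, 15 thick; about 155 g. Starts flat on the 4 mm cork mat at the left, blade roughly to the left. Origin: underside of the handle at its middle; x to the point, z up. The blade begins 55 mm from the origin, 6 mm above the support.
- knife_4: Longest of the four loose knives, 310 mm long: blade 200 mm, 36 mm deep, 2.5 mm thick; dark wooden handle with steel bolster 110 mm long, 24 wide, 15 thick; about 190 g. Starts flat on the 4 mm cork mat at the left, blade roughly to the left. Origin: underside of the handle at its middle; x to the point, z up. The edge is on the -y side, as on all.
- knife_ref: The little paring knife, 180 mm long (blade 70 mm), same make and same handle as the others; it already lies, loose, in the lane at the left or the right end of the tray and stays there. Origin: underside of the handle at its middle; x to the point, z up.
- lane_ref: The lane at one end of the row, left or right, that holds the little paring knife. Lane plate of the tray, fixed, 350 x 59 mm, with a black rubber handle pad 134 x 48 mm at its near end. Origin: centre of the pad's upper surface, about 13 mm above the table; x along the lane, away from the robot; z up. Lanes lie at 62 mm pitch, parallel. 
- lane_a: The empty lane at the end of the row farthest from the paring knife. Lane plate of the tray, fixed, 350 x 59 mm, with a black rubber handle pad 134 x 48 mm at its near end. Origin: centre of the pad's upper surface, about 13 mm above the table; x along the lane, away from the robot; z up. Lanes lie at 62 mm pitch, parallel. The tray's near rim, 78 mm before the origin, stands 5 mm above the pad.
- lane_b: One of the three empty middle lanes; which of the three places it has varies. Lane plate of the tray, fixed, 350 x 59 mm, with a black rubber handle pad 134 x 48 mm at its near end. Origin: centre of the pad's upper surface, about 13 mm above the table; x along the lane, away from the robot; z up. Lanes lie at 62 mm pitch, parallel. Beyond the pad: grey felt between two beads 3.5 mm high.
- lane_c: One of the three empty middle lanes; which of the three places it has varies. Lane plate of the tray, fixed, 350 x 59 mm, with a black rubber handle pad 134 x 48 mm at its near end. Origin: centre of the pad's upper surface, about 13 mm above the table; x along the lane, away from the robot; z up. Lanes lie at 62 mm pitch, parallel. 
- lane_d: One of the three empty middle lanes; which of the three places it has varies. Lane plate of the tray, fixed, 350 x 59 mm, with a black rubber handle pad 134 x 48 mm at its near end. Origin: centre of the pad's upper surface, about 13 mm above the table; x along the lane, away from the robot; z up. Lanes lie at 62 mm pitch, parallel. 
Mind the look-alikes: they are no part of the job. Leave any pink look-alike of the knife_2 alone.

How it is judged:
By the outcome, as a careful person would: the job done as asked, in the order asked, and still so for the second after the job is handed in, with the robot touching nothing.
It also fails if it takes over 107 s, if anything falls off the work surface, if the arm or the gripper's body presses on something with over 40 N, if the wrist force passes 120 N, or if a joint passes its speed limit or range.

## Robot

A 6-joint arm with a two-finger parallel gripper is mounted at the origin on the work surface. World frame = base frame: x ahead of the robot, y to its left, z up, the work surface at z = 0. Lengths are in m, angles in rad, forces in N, time in s.
With the tool pointing down it reaches from about 0.3 to 0.95 m from the base axis. Payload 3.1 kg.
Tool frame: the origin (TCP) lies midway between the tips of the shut fingers; the grasp point (between the pads) lies ctrl.grasp_offset behind it (ctrl.grasp_offset is the distance from the TCP to the grasp point, in m); z points along the fingers, y is the line along which they close (so a half turn about z gives the same grasp; the last joint's range is limited). The gripper opens to 85 mm and grips with 20 to 120 N. Pads are 22 mm wide; open, the fingers measure 114 mm over their backs; the gripper's body (76 mm by 85 mm) begins 54 mm behind the grasp point. The pads swing forward as they close: fully open they stand 13 mm farther back than shut.
Start: joints at [-0.07, 0.308, 1.634, -0, 1.2, -0.07], TCP at [0.625, -0, 0.231] pointing down, gripper open.
Joint ranges: [-3.06, 3.06], [-0.79, 1.96], [0.05, 2.63], [-1.19, 4.34], [0.05, 2.64], [-2.94, 2.94]. Speed limits (rad/s): [2.79, 2.79, 3.14, 3.14, 3.14, 3.14].

## Interface

Orientations are given as [roll, pitch, yaw] about the fixed x, y, z axes, in that order (R = Rz(yaw) Ry(pitch) Rx(roll)).
In Python, from cell import ctrl gives the robot as it stands.
- The arm moves only by the shell command python3 -m jog 'ROWS' [FORCE]. ROWS is a JSON object of lists of equal length, an entry for each row: "dp": the shift along the tool's x, y, z in units of 50 mm (1.0 is 50 mm), a list of three; "twist": the turn, a rotation vector about the tool's x, y, z in units of 8 degrees (1.0 is 8 degrees), a list of three; "fingers": the opening, from -1 (shut) to 1 (fully open). In form: {"dp": [[x, y, z], ...], "twist": [[ax, ay, az], ...], "fingers": [fingers, ...]}. A call has 1 to 20 rows; each row shifts and turns the commanded pose from where the row before left it, along the tool's axes as they then stand; what a row does not reach is not made up. A row lasts 1/8 s, in which the tool goes at most 62.5 mm and 10.7 degrees, less where a joint would pass 70% of its speed; a pose out of reach is approached as far as the arm can. A call is refused whole if a number of a shift passes 1 or a number of a turn 1, either way. A call with a gripper value outside its range is refused whole. The fingers move at their own pace and stop on an object; FORCE is the grip in N (left out, the last holds). Time passes only in rows, so rows that do not move let the fingers close. It gives the time, the measured TCP pose, the force, the opening and the grip force at its end, in the units of the state.
- ctrl.get_state(): the state, without advancing time (a new reading comes with each control period).
- ctrl.get_image(name): name is "scene" or "side" or "wrist"; returns (picture, depth): 480x640x3 uint8, blue, green, red; 480x640 float32, m along the optical axis (not along the pixel's ray), 0 where there is no reading.
- ctrl.camera_model(name): a dict with "fx", "fy", "cx", "cy" (pixels), "R" (3x3) and "t" (3): a world point X has camera coordinates R X + t; the wrist camera has in their place "tool_from_camera" (4x4, takes a point from camera to tool coordinates, whose origin is the TCP and whose axes are the flange's). Camera axes: x right, y down, z forward; pixel columns grow to the right and rows downward; lengths in m; the calibration is good to about 2 mm. A picture is of the moment at which its call begins: read the wrist's pose just before it. camera_model takes no time and is no camera call.
- ctrl.finish_job(): hands the job in; it is judged then, once.
Trained networks look in the newest picture that a camera, given by its name, has taken for a name from the list of things; names that differ only in an ending like _2 or _b are one class to them, and where a whole thing is asked for, a point or a joint stands for the part that bears it (a point fixed in the world has none). Each returns a list of dicts, best first, with "p" (0 to 1); they miss things now and then, are a little off and sometimes report something else, mostly with a low value. They report only what shows in the picture. A call takes as long as a camera call. They do not tell look-alikes from the thing itself.
- ctrl.cut_out(camera, query): "region" (480x640 bool, what is visible of it) and "rect" ([left, top, right, bottom] as shares, 0 to 1, of the picture: columns of its width, rows of its height, round what is visible of it).
- ctrl.place_of(camera, query): "location" ([column, row] as shares, 0 to 1, of the picture: columns of its width, rows of its height: a listed point, or the origin of a listed thing).
The state is a dict: "t": time; "qpos": joint angles; "qvel": joint speeds; "joint_efforts": joint torques, N m; "ee_pos": TCP position; "tool_rot": TCP orientation; "wrist_force": force on the tool from outside, world axes, zero at the start; "torque": the same for the moment, N m; "grip_width": finger opening in m; "finger_force": force on a finger pad.
Only numpy, scipy, OpenCV 4.12 (cv2) and the standard library are available. Lean on these libraries where they do the work, as an engineer would, in place of code of your own. Each camera call takes 0.05 s, during which the arm holds its last target. There are 200 camera calls.

## Working session

There is one attempt and no reset: what is moved stays moved. The work goes in short steps, Python scripts to look and compute and a shell command to move; the robot and the scene stay as the last step left them, time stands still between calls to the robot, and variables do not carry over. Pictures are saved under pics/ and viewed, at most 14 in all, crops included, and the job is handed in when it is done.

```bash
ls; mkdir -p pics
python3 - <<'E'
from cell import ctrl
import cv2, numpy as np
print(ctrl.get_state(), ctrl.grasp_offset)
for n in ("scene","side","wrist"):
    im,d=ctrl.get_image(n); cv2.imwrite(f"pics/{n}0.png",im); np.save(f"{n}0.npy",d); print(n,ctrl.camera_model(n))
E
```

```text
pics
{'t': 0.0, 'qpos': array([-6.96633153e-02,  3.08965516e-01,  1.63520105e+00,  1.20608710e-06,
        1.19968920e+00, -6.97105517e-02]), 'qvel': array([ 9.55147045e-05, -1.27983482e-03,  6.01282597e-05, -2.24629911e-03,
        1.36952319e-03, -7.70260940e-05]), 'joint_efforts': array([ 1.43707580e-04, -4.15252447e+01, -2.76667070e+01, -1.74997494e-04,
        1.01000658e-02, -1.14578896e-05]), 'ee_pos': array([6.24177939e-01, 5.33426671e-05, 2.30064755e-01]), 'tool_rot': array([-3.13933512e+00, -1.58755216e-04,  1.57084295e+00]), 'wrist_force': array([-0.21037022,  0.2257952 , -0.31845733]), 'torque': array([ 0.06891016, -0.02187051, -0.03268475]), 'finger_force': 0.0, 'grip_width': 0.08558518926232288} 0.0187
scene {'fx': 598.1633070320692, 'fy': 598.1633070320692, 'cx': 313.37789390911234, 'cy': 238.44521963558503, 'R': array([[ 0.04464661,  0.99895108,  0.01016969],
       [ 0.84831503, -0.03253392, -0.52849139],
       [-0.52760619,  0.03222246, -0.84887775]]), 't': array([-0.22547282, -0.39691854,  1.77703583])}
side {'fx': 551.7317239025123, 'fy': 551.7317239025123, 'cx': 315.04952400567237, 'cy': 242.83544615916105, 'R': array([[-0.82631484, -0.56280847,  0.02122271],
       [-0.37266642,  0.51811842, -0.76985261],
       [ 0.42228369, -0.64404963, -0.63786876]]), 't': array([0.53812876, 0.13279354, 1.31672503])}
wrist {'fx': 395.3126422259909, 'fy': 395.3126422259909, 'cx': 325.29703792457974, 'cy': 239.7770607290139, 'tool_from_camera': array([[ 1.19486197e-04, -9.64473992e-01, -2.64177788e-01,
         6.57658123e-02],
       [ 9.99999828e-01, -3.66002003e-05,  5.85916473e-04,
        -3.76367368e-04],
       [-5.74770160e-04, -2.64177813e-01,  9.64473822e-01,
        -1.41790497e-01],
       [ 0.00000000e+00,  0.00000000e+00,  0.00000000e+00,
         1.00000000e+00]])}
```

View pics/scene0.png

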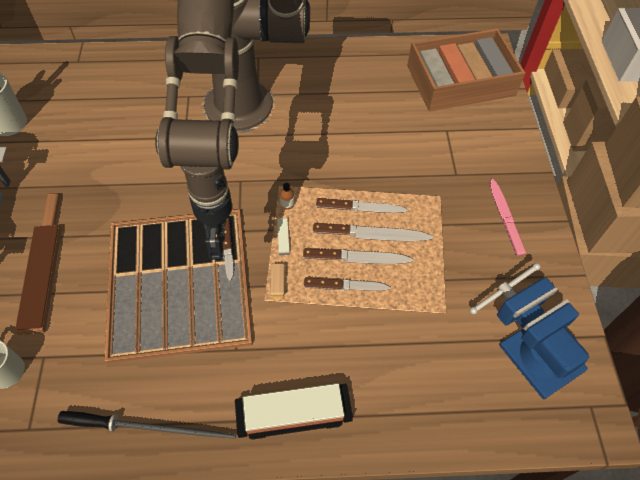

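View pics/side0.png

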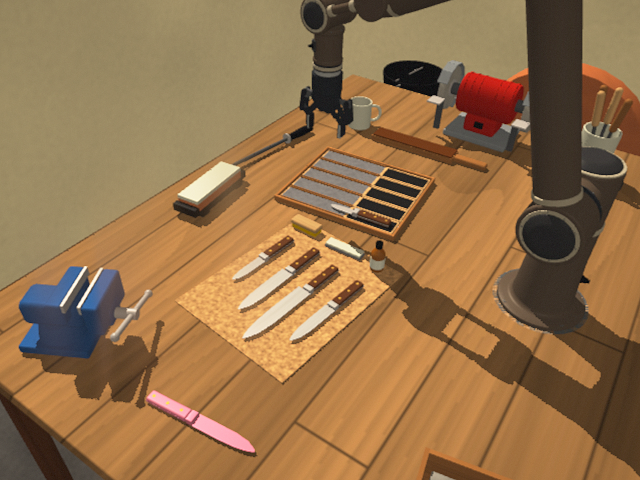

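The scene view shows the tray at columns 107–250. The paring knife is in its left-end lane (column 228, the larger-y side). The four loose knives are on the mat with their handles at columns 305–350, at rows 205, 230, 257 and 285. The pink decoy is at (507, 215). The side view agrees; the handles point towards the tray.

```bash
cat > h.py <<'E'
from cell import ctrl
import cv2, numpy as np
from scipy.spatial.transform import Rotation as Ro
def cam(n):
    m=ctrl.camera_model(n)
    if n!="wrist": return m,m["R"],m["t"]
    s=ctrl.get_state(); T=np.eye(4); T[:3,:3]=Ro.from_euler("xyz",s["tool_rot"]).as_matrix(); T[:3,3]=s["ee_pos"]
    C=np.linalg.inv(T@m["tool_from_camera"]); return m,C[:3,:3],C[:3,3]
def world(c,u,v,z):
    "depth points"
    m,R,t=c; p=np.stack([(u-m["cx"])/m["fx"]*z,(v-m["cy"])/m["fy"]*z,z],-1); return (p-t)@R
def onplane(c,uv,h):
    m,R,t=c; uv=np.atleast_2d(np.asarray(uv,float)); d=np.c_[(uv[:,0]-m["cx"])/m["fx"],(uv[:,1]-m["cy"])/m["fy"],np.ones(len(uv))]@R
    o=-R.T@t; return o+d*((h-o[2])/d[:,2])[:,None]
def tri(c1,a,c2,b):
    "two-view point and miss distance"
    r=[]
    for c,p in((c1,a),(c2,b)):
        o=-c[1].T@c[2]; q=onplane(c,p,0)[0]-o; r.append((o,q/np.linalg.norm(q)))
    (o1,d1),(o2,d2)=r; s=np.linalg.lstsq(np.c_[d1,-d2],o2-o1,rcond=None)[0]
    x,y=o1+s[0]*d1,o2+s[1]*d2; return (x+y)/2,np.linalg.norm(x-y)
E
python3 - <<'E'
from h import *
np.set_printoptions(precision=4,suppress=True)
S=np.array([640,480])
for n in("scene","side"):
    c=cam(n); d=np.load(n+"0.npy"); im=cv2.imread(f"pics/{n}0.png")
    for q in("knife_1","lane_a"):
        for o in ctrl.cut_out(n,q):
            r=o["region"]; v,u=np.nonzero(r&(d>0))
            if len(u)<20: continue
            W=world(c,u,v,d[v,u]); md=np.median(W,0); e=np.linalg.svd(W[:,:2]-W[:,:2].mean(0),full_matrices=False)[2][0]
            x=(W[:,:2]-md[:2])@e; k=e*(1 if e[1]>0 else -1)
            print(n,q,round(o["p"],2),"med",md,"len",round(np.ptp(x)*1000),"ang",round(np.degrees(np.arctan2(k[1],k[0])),1),"zq",np.percentile(W[:,2],[5,50,95]),"n",len(u),"bgr",im[r].mean(0).round())
        for o in ctrl.place_of(n,q):
            uv=np.array(o["location"])*S; print("  ",q,round(o["p"],2),uv.round(1),onplane(c,uv,0.0 if n=="x" else 0.012)[0])
E
```

```text
scene knife_1 0.89 med [0.3879 0.3201 0.0147] len 240 ang 83.0 zq [0.0054 0.0147 0.0217] n 849 bgr [113. 135. 158.]
scene knife_1 0.76 med [0.4706 0.3519 0.0138] len 302 ang 82.9 zq [0.0049 0.0138 0.0214] n 1350 bgr [127. 149. 169.]
scene knife_1 0.76 med [0.4466 0.7105 0.0117] len 240 ang 5.6 zq [0.0052 0.0117 0.0185] n 721 bgr [140. 132. 226.]
scene knife_1 0.71 med [0.5406 0.309  0.0144] len 271 ang 84.6 zq [0.007  0.0144 0.0222] n 1137 bgr [123. 144. 165.]
scene knife_1 0.63 med [0.6201 0.2701 0.0155] len 208 ang 85.3 zq [0.0083 0.0155 0.0221] n 805 bgr [103. 124. 148.]
   knife_1 0.88 [325.2 285.9] [0.6194 0.2265 0.012 ]
   knife_1 0.86 [513.  237.4] [0.4996 0.7132 0.012 ]
   knife_1 0.82 [335.3 225.8] [0.447  0.2621 0.012 ]
   knife_1 0.75 [334.7 206. ] [0.385  0.2645 0.012 ]
   knife_1 0.67 [324.1 257.8] [0.5409 0.2281 0.012 ]
scene lane_a 0.84 med [ 0.6132 -0.1914  0.0135] len 356 ang 4.9 zq [0.0084 0.0135 0.0183] n 3296 bgr [ 83.  98. 112.]
scene lane_a 0.78 med [ 0.6037 -0.1297  0.0135] len 360 ang 5.5 zq [0.008  0.0135 0.0184] n 3329 bgr [ 83.  99. 113.]
scene lane_a 0.61 
[... 1020 characters left out ...]
.3] [0.5013 0.7194 0.012 ]
   knife_1 0.64 [300.4 262.3] [0.5331 0.239  0.012 ]
side lane_a 0.96 med [ 0.5859 -0.1333  0.0142] len 352 ang 4.0 zq [0.0106 0.0142 0.0183] n 1352 bgr [ 83. 103. 123.]
side lane_a 0.74 med [ 0.569  -0.0711  0.014 ] len 351 ang 4.4 zq [0.0105 0.014  0.018 ] n 1392 bgr [ 86. 105. 123.]
side lane_a 0.72 med [ 0.5903 -0.1949  0.0142] len 357 ang 4.2 zq [0.0106 0.0142 0.0183] n 1333 bgr [ 83. 104. 126.]
   lane_a 0.9 [404.5 176.1] [ 0.504  -0.2721  0.012 ]
   lane_a 0.89 [389.8 201.1] [ 0.4772 -0.1276  0.012 ]
   lane_a 0.85 [379.7 205.7] [ 0.49   -0.0907  0.012 ]
   lane_a 0.8 [398.9 186. ] [ 0.4924 -0.2132  0.012 ]
   lane_a 0.15 [318.6 281.1] [0.4581 0.2689 0.012 ]
```

Lengths identify the knives by x: knife_2 at 0.39, knife_4 at 0.47, knife_3 at 0.54 and knife_1 at 0.62. The paring knife's lane is at the larger-y end, so the lanes from there in -y take knives 1, 2, 3 and 4. I'll move for sharper wrist views of the tray, then the mat.

```bash
python3 -m jog '{"dp":[[-0.8,-0.6,-0.6],[-0.8,-0.6,-0.6],[-0.8,-0.5,-0.3],[-0.3,0,0],[0,0,0],[0,0,0]],"twist":[[0,0,0],[0,0,0],[0,0,0],[0,0,0],[0,0,0],[0,0,0]],"fingers":[1,1,1,1,1,1]}' 60
cat > snap.py <<'E'
import sys,pickle
from h import *
k=sys.argv[1]; c=cam("wrist"); im,d=ctrl.get_image("wrist"); cv2.imwrite(f"pics/{k}.png",im)
res={q:(ctrl.cut_out("wrist",q),ctrl.place_of("wrist",q)) for q in sys.argv[2:]}
pickle.dump((c,im,d,res),open(k+".pkl","wb"))
E
python3 snap.py tray1 lane_a
python3 -m jog '{"dp":[[1,0,0],[1,0,0],[1,0,0],[1,0,0],[1,0,0],[1,0,0],[1,0,0],[0.4,0,0],[0,0,0],[0,0,0]],"twist":[[0,0,0],[0,0,0],[0,0,0],[0,0,0],[0,0,0],[0,0,0],[0,0,0],[0,0,0],[0,0,0],[0,0,0]],"fingers":[1,1,1,1,1,1,0,0,0,0]}'
python3 snap.py mat1 knife_1
```

```text
t: 1.3
ee_pos: [0.5401, -0.134, 0.3052]
tool_rot: [-3.14, -0.001, 1.571]
wrist_force: [-0.9, -0.4, 0.1]
grip_width: 0.0855
finger_force: 0.0
t: 2.7
ee_pos: [0.54, 0.2338, 0.306]
tool_rot: [-3.141, 0.001, 1.57]
wrist_force: [0.1, -0.3, -0.4]
grip_width: 0.0426
finger_force: 0.0
```

View pics/tray1.png

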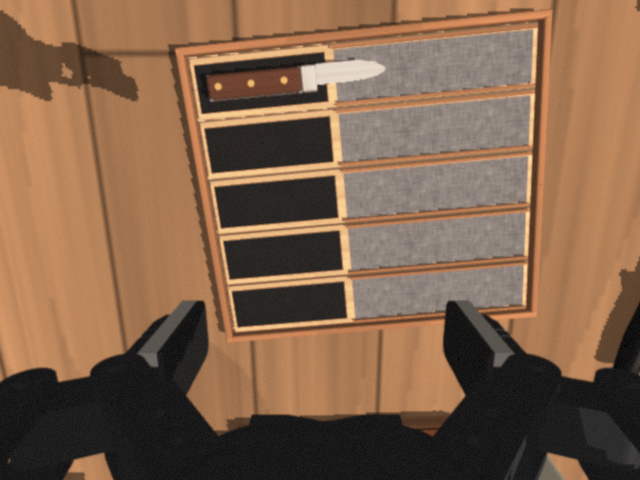

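View pics/mat1.png

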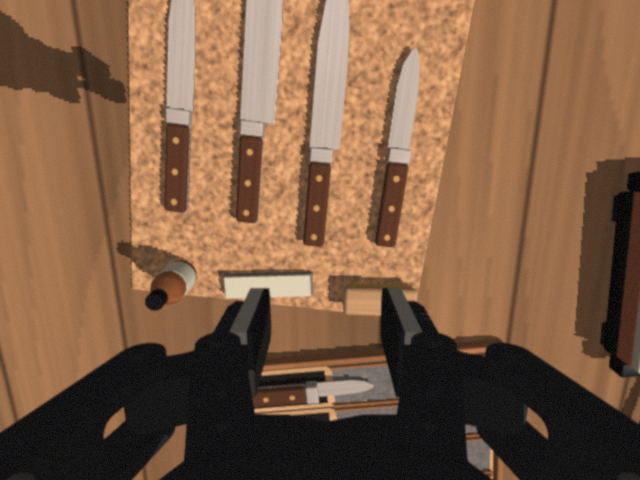

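The tray view shows the four empty pads with centres near (270,145), (278,200), (283,253) and (290,305), and the paring knife in the top lane at (255,83). The mat view shows handles at (176,168), (250,178), (317,203) and (393,204), blades up (+y).

```bash
cat > meas.py <<'E'
import pickle
from h import *
np.set_printoptions(precision=4,suppress=True)
cs=cam("scene"); ims=cv2.imread("pics/scene0.png"); cd=cam("side"); imd=cv2.imread("pics/side0.png")
def blobs(im,lo,hi,amin):
    hsv=cv2.cvtColor(im,cv2.COLOR_BGR2HSV); m=cv2.inRange(hsv,np.array(lo),np.array(hi))
    m=cv2.morphologyEx(m,cv2.MORPH_CLOSE,np.ones((5,5)))
    k,l,st,ce=cv2.connectedComponentsWithStats(m); return [(ce[i],np.argwhere(l==i)[:,::-1],st[i]) for i in range(1,k) if st[i][4]>amin]
def rect(c,px,h):
    P=onplane(c,px,h)[:,:2]*1000; (x,y),(a,b),t=cv2.minAreaRect(P.astype(np.float32))
    if a<b: a,b,t=b,a,t+90
    return np.array([x,y]),a,b,t
c,im,d,res=pickle.load(open("mat1.pkl","rb"))
cut=[o["region"] for o in res["knife_1"][0]]
print("net",[(np.round(np.array(o["location"])*[640,480]),round(o["p"],2)) for o in res["knife_1"][1]])
for ce,px,st in blobs(im,(0,90,20),(15,255,110),500):
    if st[1]>260 or st[1]<60 or st[0]>450: continue
    r=rect(c,px,.019); P=world(c,px[:,0],px[:,1],d[px[:,1],px[:,0]])
    reg=[q for q in cut if q[int(ce[1]),int(ce[0])]]
    print("handle",ce.round(),r[0].round(1),"wood len %.0f wid %.0f ang %.1f"%r[1:],"zdepth",np.median(P[:,2]).round(4))
c2,im2,d2,res2=pickle.load(open("tray1.pkl","rb"))
for ce,px,st in blobs(im2,(0,0,0),(180,255,45),1500):
    if st[1]>310: continue
    r=rect(c2,px,.013); P=world(c2,px[:,0],px[:,1],d2[px[:,1],px[:,0]])
    print("pad",ce.round(),r[0].round(1),"len %.0f wid %.0f ang %.1f"%r[1:],"zdepth",np.median(P[:,2]).round(4))
print("net",[(np.round(np.array(o["location"])*[640,480]),round(o["p"],2)) for o in res2["lane_a"][1]])
print("scene blobs",[(ce.round(1),st[4]) for ce,px,st in blobs(ims,(0,0,0),(180,255,45),250) if 100<ce[0]<260 and ce[1]>210])
print("scene wood",[(ce.round(1),st[4]) for ce,px,st in blobs(ims,(0,90,20),(15,255,110),100) if 300<ce[0]<360 and 190<ce[1]<300])
print("side wood",[(ce.round(1),st[4]) for ce,px,st in blobs(imd,(0,90,20),(15,255,110),60) if 250<ce[0]<370 and 220<ce[1]<310])
print("side pads",[(ce.round(1),st[4]) for ce,px,st in blobs(imd,(0,0,0),(180,255,45),100) if 360<ce[0]<440 and 150<ce[1]<240])
E
python3 meas.py
```

```text
net [(array([178., 163.]), 0.81), (array([255., 173.]), 0.81), (array([318., 197.]), 0.63), (array([388., 198.]), 0.61)]
handle [245. 170.] [456.6 283.4] wood len 161 wid 31 ang 83.6 zdepth 0.0172
handle [174. 166.] [377.6 261.8] wood len 94 wid 29 ang 82.1 zdepth 0.0175
pad [256.  83.] [473.8 -20.2] len 130 wid 44 ang 5.4 zdepth 0.0124
pad [269. 144.] [479.4 -81.8] len 130 wid 44 ang 5.4 zdepth 0.0124
pad [277. 202.] [ 485.1 -143.5] len 129 wid 44 ang 5.4 zdepth 0.0124
pad [283. 255.] [ 491.  -205.1] len 129 wid 43 ang 5.4 zdepth 0.0124
pad [290. 304.] [ 496.8 -266.7] len 129 wid 43 ang 5.4 zdepth 0.0123
pad [322. 421.] [ 531.3 -394. ] len 871 wid 261 ang 0.1 zdepth 0.3792
net [(array([287., 304.]), 0.74), (array([269., 145.]), 0.7), (array([283., 253.]), 0.65), (array([280., 202.]), 0.56)]
scene blobs [(array([211.6, 231.4]), np.int32(1799)), (array([176.4, 243.5]), np.int32(722)), (array([151.2, 246.7]), np.int32(715)), (array([126.3, 249.2]), np.int32(736))]
scene wood [(array([334. , 202.9]), np.int32(289)), (array([331.1, 227.7]), np.int32(307)), (array([322.1, 253. ]), np.int32(338)), (array([323.5, 282.4]), np.int32(377))]
side wood [(array([281.2, 248.1]), np.int32(168)), (array([305.6, 261.6]), np.int32(309)), (array([323.8, 279.6]), np.int32(352)), (array([347.3, 296.8]), np.int32(328))]
side pads [(array([391. , 196.4]), np.int32(2001))]
```

```bash
cat > m2.py <<'E'
from meas import *
print("----")
T=[]
for o in res["knife_1"][0]:
    g=o["region"].astype(np.uint8); hsv=cv2.cvtColor(im,cv2.COLOR_BGR2HSV)
    m=g*((hsv[...,1]>95)&(hsv[...,2]<125)).astype(np.uint8); m=cv2.morphologyEx(m,cv2.MORPH_CLOSE,np.ones((7,7))); m=cv2.morphologyEx(m,cv2.MORPH_OPEN,np.ones((7,7)))
    px=np.argwhere(m)[:,::-1]
    if len(px)<300: continue
    r=rect(c,px,.019); W=onplane(c,px,.019)[:,:2]*1000
    e=np.linalg.svd(W-W.mean(0),full_matrices=False)[2][0]; e=e*np.sign(e[1]); x=(W-W.mean(0))@e
    A=onplane(c,np.argwhere(g)[:,::-1],.012)[:,:2]*1000; xa=(A-W.mean(0))@e
    butt=W.mean(0)+e*np.percentile(x,.5)
    z=world(c,px[:,0],px[:,1],d[px[:,1],px[:,0]])[:,2]
    T.append(px.mean(0)); print("px",px.mean(0).round(1),"rect",r[0].round(1),"%.0f x %.0f ang %.1f"%r[1:],"pca ang",np.degrees(np.arctan2(e[1],e[0])).round(1),"mean",W.mean(0).round(1),"butt",butt.round(1),"origin",(butt+55*e).round(1),"grip28",(butt+83*e).round(1),"z",np.median(z).round(4),"blade to",xa.max().round())
T.sort(key=lambda p:p[0])
for a,b,s in zip(T,[(334,202.9),(331.1,227.7),(322.1,253),(323.5,282.4)],[(347.3,296.8),(323.8,279.6),(305.6,261.6),(281.2,248.1)]): print("tri",tri(c,a,cs,b),tri(c,a,cd,s))
for a,b in zip([(277,202),(283,255),(290,304)],[(176.4,243.5),(151.2,246.7),(126.3,249.2)]): print("pad tri",tri(c2,a,cs,b))
E
python3 m2.py | sed -n '/----/,$p'
```

```text
----
px [390.5 203.8] rect [611.  220.7] 92 x 24 ang 83.5 pca ang 83.8 mean [611.3 222.3] butt [606.3 176. ] origin [612.2 230.7] grip28 [615.2 258.5] z 0.0179 blade to 158.0
px [316.2 203.5] rect [529.3 221.4] 92 x 24 ang 85.0 pca ang 85.0 mean [529.7 222.6] butt [525.7 176.4] origin [530.4 231.2] grip28 [532.8 259.1] z 0.0179 blade to 203.0
px [248.6 178.1] rect [456.7 248.5] 92 x 24 ang 83.6 pca ang 84.0 mean [456.9 250.3] butt [452.  203.5] origin [457.8 258.2] grip28 [460.7 286.1] z 0.0178 blade to 176.0
px [279.7 396. ] rect [480.9 -22.5] 66 x 26 ang 5.0 pca ang 6.9 mean [482.1 -22.7] butt [448.8 -26.7] origin [503.4 -20.1] grip28 [531.2 -16.7] z 0.0267 blade to 119.0
px [176.  167.2] rect [379.7 260.5] 92 x 24 ang 82.7 pca ang 82.7 mean [379.9 262. ] butt [373.9 215.5] origin [380.9 270. ] grip28 [384.5 297.8] z 0.0178 blade to 164.0
tri (array([0.3802, 0.2626, 0.0195]), np.float64(0.00022188448071144146)) (array([0.3763, 0.2632, 0.0032]), np.float64(0.006071064212137869))
tri (array([0.4569, 0.2506, 0.0187]), np.float64(0.000319843886657538)) (array([0.4547, 0.2496, 0.0042]), np.float64(0.0014795865688137174))
tri (array([0.5705, 0.1823, 0.2163]), np.float64(0.14687804633761203)) (array([0.5145, 0.1364, 0.0611]), np.float64(0.20687922390889457))
tri (array([ 0.5337,  0.2145, -0.1168]), np.float64(0.034277364667478716)) (array([0.5499, 0.2509, 0.0658]), np.float64(0.05403143238625639))
pad tri (array([ 0.4859, -0.1422,  0.0136]), np.float64(0.002189050895604571))
pad tri (array([ 0.4907, -0.205 ,  0.0103]), np.float64(0.001558518621521007))
pad tri (array([ 0.4979, -0.265 ,  0.014 ]), np.float64(0.001187834298705421))
```

```bash
cat > go.py <<'E'
import sys
from h import *
x,y,z,a=map(float,sys.argv[1:5]); s=ctrl.get_state(); R=Ro.from_euler("xyz",s["tool_rot"])
d=R.inv().apply(np.array([x,y,z])-s["ee_pos"])*20; ax=R.as_matrix()[:,0]; cur=np.degrees(np.arctan2(ax[1],ax[0]))
print("dp units",d.round(3),"turn z units",round((cur-a)/8,3),"tool dir",R.as_matrix().round(3)[:,2])
E
python3 go.py 0.6152 0.2585 0.075 83.6
```

```text
dp units [0.504 1.497 4.627] turn z units 0.787 tool dir [ 0. -0. -1.]
```

```bash
python3 -m jog '{"dp":[[0.3,0.7,0.6],[0.2,0.8,0.8],[0,0,0.9],[0,0,0.9],[0,0,0.9],[0,0,0.53],[0,0,0],[0,0,0]],"twist":[[0,0,0],[0,0,0],[0,0,0.4],[0,0,0.39],[0,0,0],[0,0,0],[0,0,0],[0,0,0]],"fingers":[0.05,0.05,0.05,0.05,0.05,0.05,0.05,0.05]}' 60
python3 snap.py k1pre knife_1; python3 go.py 0.6152 0.2585 0.0065 83.6
```

```text
t: 3.85
ee_pos: [0.6163, 0.2596, 0.0762]
tool_rot: [3.139, -0.001, 1.459]
wrist_force: [-0.9, 0.8, 0.3]
grip_width: 0.0447
finger_force: 0.0
dp units [-0.042 -0.032  1.414] turn z units 0.008 tool dir [ 0.004  0.001 -1.   ]
```

View pics/k1pre.png

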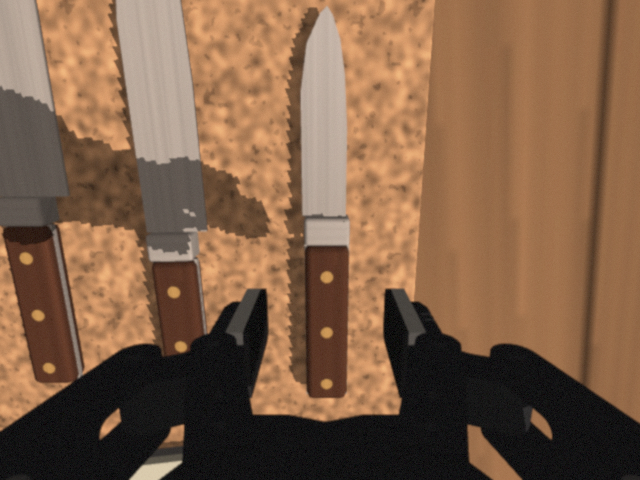

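Knife_1's handle (columns 305–348) lies straight and centred between the fingers (267–385). I'll descend and grip.

```bash
python3 -m jog '{"dp":[[-0.04,-0.03,0.6],[0,0,0.5],[0,0,0.31],[0,0,0],[0,0,0],[0,0,0],[0,0,0],[0,0,0]],"twist":[[0,0,0],[0,0,0],[0,0,0],[0,0,0],[0,0,0],[0,0,0],[0,0,0],[0,0,0]],"fingers":[0.05,0.05,0.05,0.05,-1,-1,-1,-1]}' 60
python3 -m jog '{"dp":[[0,0,-0.3],[0,0,-0.7],[0,0,-0.9],[0,0,-0.6],[0,0,0]],"twist":[[0,0,0],[0,0,0],[0,0,0],[0,0,0],[0,0,0]],"fingers":[-1,-1,-1,-1,-1]}'
python3 go.py 0.5073 -0.0792 0.09 5.4
```

```text
t: 5.0
ee_pos: [0.6149, 0.2587, 0.0061]
tool_rot: [3.139, -0.001, 1.461]
wrist_force: [0.6, -0.5, 6.0]
grip_width: 0.0222
finger_force: 62.0
t: 5.62
ee_pos: [0.6154, 0.2589, 0.133]
tool_rot: [3.136, -0.003, 1.461]
wrist_force: [-0.0, -0.2, -0.9]
grip_width: 0.0223
finger_force: 61.3
dp units [-6.962 -1.411  0.831] turn z units 9.786 tool dir [ 0.006  0.002 -1.   ]
```

```bash
python3 -m jog '{"dp":[[-0.7,-0.2,0],[-0.9,-0.2,0],[-0.9,-0.2,0],[-0.9,-0.2,0],[-0.9,-0.2,0],[-0.9,-0.2,0],[-0.9,-0.21,0],[-0.86,0,0]],"twist":[[0,0,0],[0,0,0],[0,0,0],[0,0,0],[0,0,0],[0,0,0],[0,0,0],[0,0,0]],"fingers":[-1,-1,-1,-1,-1,-1,-1,-1]}'
python3 -m jog '{"dp":[[0,0,0],[0,0,0],[0,0,0],[0,0,0.2],[0,0,0.2],[0,0,0.2],[0,0,0.2],[0,0,0],[0,0,0],[0,0,0],[0,0,0]],"twist":[[0,0,0.9],[0,0,1],[0,0,1],[0,0,1],[0,0,1],[0,0,1],[0,0,1],[0,0,1],[0,0,1],[0,0,0.89],[0,0,0]],"fingers":[-1,-1,-1,-1,-1,-1,-1,-1,-1,-1,-1]}'
python3 go.py 0.5073 -0.0792 0.0155 5.4; python3 snap.py k1pl lane_a
```

```text
t: 6.62
ee_pos: [0.5017, -0.0806, 0.127]
tool_rot: [-3.136, -0.001, 1.46]
wrist_force: [0.3, 0.0, -0.8]
grip_width: 0.0226
finger_force: 61.3
t: 8.0
ee_pos: [0.5031, -0.0795, 0.0875]
tool_rot: [-3.14, 0.004, 0.095]
wrist_force: [0.0, -0.3, -2.0]
grip_width: 0.0224
finger_force: 61.3
dp units [0.09  0.004 1.439] turn z units 0.005 tool dir [-0.004  0.001 -1.   ]
```

View pics/k1pl.png

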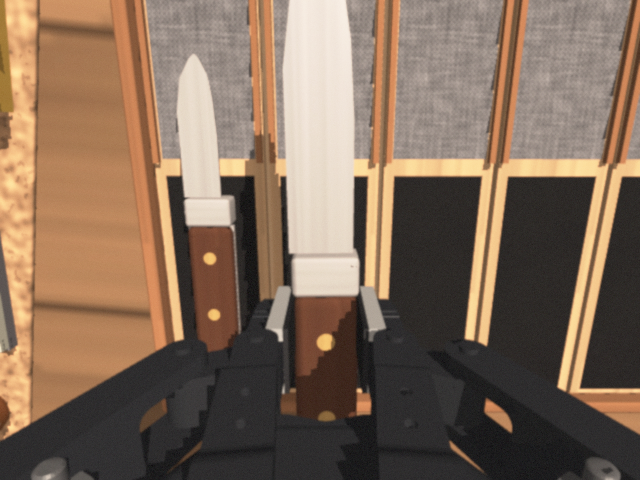

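Knife_1 hangs level and straight over the lane next to the paring knife. I'll lower and release it.

```bash
python3 -m jog '{"dp":[[0.09,0,0.5],[0,0,0.5],[0,0,0.25],[0,0,0.17],[0,0,0],[0,0,0]],"twist":[[0,0,0],[0,0,0],[0,0,0],[0,0,0],[0,0,0],[0,0,0]],"fingers":[-1,-1,-1,-1,-1,-1]}'
```

```text
t: 8.9
ee_pos: [0.5102, -0.0797, 0.019]
tool_rot: [3.141, -0.001, 0.094]
wrist_force: [-0.0, -0.1, -1.0]
grip_width: 0.0223
finger_force: 61.3
```

```bash
python3 -m jog '{"dp":[[-0.05,0,0.05],[0,0,0.03],[0,0,0],[0,0,0]],"twist":[[0,0,0],[0,0,0],[0,0,0],[0,0,0]],"fingers":[-1,-1,-1,-1]}'
```

```text
t: 9.4
ee_pos: [0.5068, -0.0798, 0.015]
tool_rot: [-3.142, 0.0, 0.094]
wrist_force: [-1.8, -0.6, 6.7]
grip_width: 0.0226
finger_force: 62.0
```

```bash
python3 -m jog '{"dp":[[0,0,0],[0,0,0],[0,0,0],[0,0,-0.3],[0,0,-0.7],[0,0,-0.9],[0,0,-0.9],[0,0,-0.9],[0,0,0]],"twist":[[0,0,0],[0,0,0],[0,0,0],[0,0,0],[0,0,0],[0,0,0],[0,0,0],[0,0,0],[0,0,0]],"fingers":[-0.1,-0.1,-0.1,-0.1,-0.1,0,0,0,0]}'
python3 snap.py k1done lane_a; python3 go.py 0.3845 0.2978 0.19 82.7
```

```text
t: 10.52
ee_pos: [0.5106, -0.0806, 0.2051]
tool_rot: [3.138, -0.011, 0.094]
wrist_force: [1.0, -0.7, 0.1]
grip_width: 0.0423
finger_force: 0.0
dp units [-1.718 -7.742  0.185] turn z units -9.667 tool dir [-0.001  0.    -1.   ]
```

View pics/k1done.png

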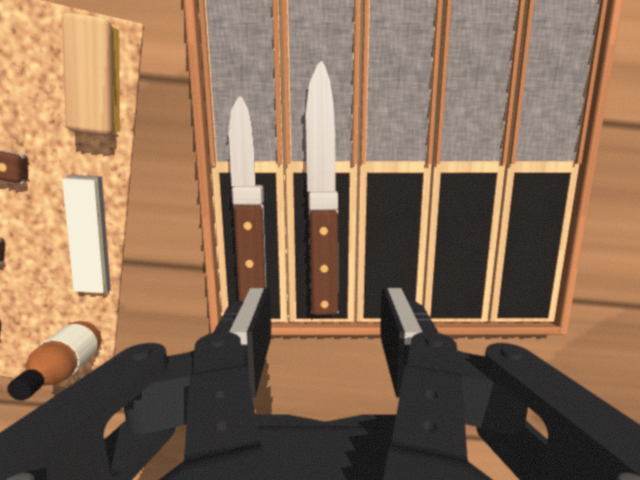

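Knife_1 lies straight at columns 310–338 on its pad (296–349, rows 172–320), wholly on the rubber with a slight offset towards the near end. I'll measure that offset as I go to knife_2.

```bash
cat > chk.py <<'E'
import sys,pickle
from h import *
c,im,d,res=pickle.load(open(sys.argv[1]+".pkl","rb")); L=np.array([np.cos(np.radians(5.4)),np.sin(np.radians(5.4))]); N=np.array([-L[1],L[0]])
hsv=cv2.cvtColor(im,cv2.COLOR_BGR2HSV); m=((hsv[...,0]<16)&(hsv[...,1]>110)&(hsv[...,2]>30)&(hsv[...,2]<125)).astype(np.uint8)
m=cv2.morphologyEx(m,cv2.MORPH_OPEN,np.ones((5,5))); m=cv2.morphologyEx(m,cv2.MORPH_CLOSE,np.ones((9,9)))
k,l,st,ce=cv2.connectedComponentsWithStats(m)
P=np.array([[479.4,-81.8],[485.1,-143.5],[491,-205.1],[496.8,-266.7],[473.8,-20.2]])
for i in range(1,k):
    if st[i][4]<800: continue
    W=onplane(c,np.argwhere(l==i)[:,::-1],.0275)[:,:2]*1000
    (x,y),(a,b),t=cv2.minAreaRect(W.astype(np.float32)); a,b,t=(a,b,t) if a>b else (b,a,t+90)
    if not(75<a<105 and 18<b<32): continue
    j=np.argmin(np.linalg.norm(P-[x,y],axis=1)); D=W-P[j]; butt=np.percentile(D@L,.5)
    print("lane",j+1,"origin offset along %.1f across %.1f"%(butt+55,np.array([x,y]).__sub__(P[j])@N),"wood %.0fx%.0f ang %.1f"%(a,b,(t+90)%180-90))
E
python3 chk.py k1done
python3 -m jog '{"dp":[[-0.2,-0.7,0],[-0.2,-0.9,0],[-0.2,-0.9,0],[-0.2,-0.9,0],[-0.2,-0.9,0],[-0.2,-0.9,0],[-0.2,-0.9,0],[-0.2,-0.9,0],[-0.12,-0.74,0.18],[0,0,0]],"twist":[[0,0,0],[0,0,0],[0,0,0],[0,0,0],[0,0,0],[0,0,0],[0,0,0],[0,0,0],[0,0,0],[0,0,0]],"fingers":[0.05,0.05,0.05,0.05,0.05,0.05,0.05,0.05,0.05,0.05]}'
python3 -m jog '{"dp":[[0,0,0],[0,0,0],[0,0,0],[0,0,0.3],[0,0,0.3],[0,0,0.4],[0,0,0.4],[0,0,0.4],[0,0,0.4],[0,0,0],[0,0,0]],"twist":[[0,0,-0.9],[0,0,-1],[0,0,-1],[0,0,-1],[0,0,-1],[0,0,-1],[0,0,-1],[0,0,-1],[0,0,-1],[0,0,-0.77],[0,0,0]],"fingers":[0.05,0.05,0.05,0.05,0.05,0.05,0.05,0.05,0.05,0.05,0.05]}'
python3 go.py 0.3845 0.2978 0.0065 82.7;python3 snap.py k2pre knife_1
```

```text
lane 5 origin offset along 15.6 across -0.8 wood 82x23 ang 5.0
lane 1 origin offset along -0.4 across -1.8 wood 92x23 ang 5.8
lane 5 origin offset along -178.4 across 88.2 wood 78x25 ang -32.8
t: 11.92
ee_pos: [0.3827, 0.2983, 0.1878]
tool_rot: [3.14, 0.005, 0.097]
wrist_force: [-0.2, 0.1, -0.9]
grip_width: 0.0447
finger_force: 0.0
t: 13.3
ee_pos: [0.3844, 0.2959, 0.0791]
tool_rot: [-3.139, 0.002, 1.442]
wrist_force: [-0.4, 0.2, 0.4]
grip_width: 0.045
finger_force: 0.0
dp units [0.041 0.    1.451] turn z units -0.013 tool dir [-0.002 -0.002 -1.   ]
```

View pics/k2pre.png

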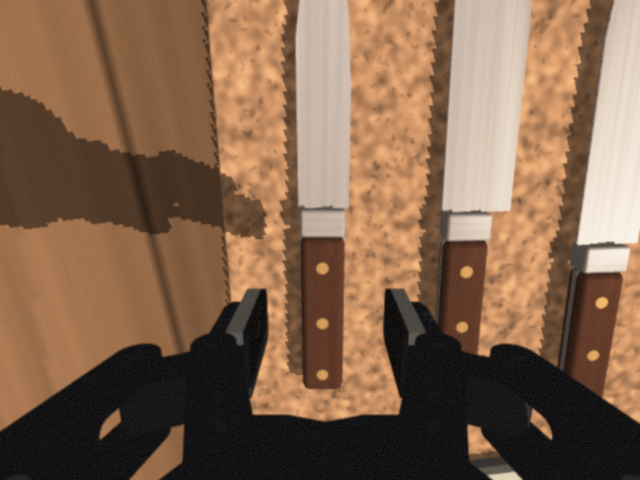

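Knife_1 is within 2 mm of the middle of its lane. Knife_2's handle (columns 302–344) is centred between the fingers.

```bash
python3 -m jog '{"dp":[[0.04,0,0.6],[0,0,0.5],[0,0,0.35],[0,0,0],[0,0,0],[0,0,0],[0,0,0],[0,0,0]],"twist":[[0,0,0],[0,0,0],[0,0,0],[0,0,0],[0,0,0],[0,0,0],[0,0,0],[0,0,0]],"fingers":[0.05,0.05,0.05,0.05,-1,-1,-1,-1]}' 60
python3 -m jog '{"dp":[[0,0,-0.3],[0,0,-0.7],[0,0,-0.9],[0,0,-0.9],[0,0,-0.3],[0,0,0]],"twist":[[0,0,0],[0,0,0],[0,0,0],[0,0,0],[0,0,0],[0,0,0]],"fingers":[-1,-1,-1,-1,-1,-1]}'
python3 go.py 0.5130 -0.1409 0.16 5.4
```

```text
t: 14.45
ee_pos: [0.3864, 0.3001, 0.0088]
tool_rot: [3.14, -0.001, 1.444]
wrist_force: [-0.2, -0.4, 7.3]
grip_width: 0.022
finger_force: 60.6
t: 15.2
ee_pos: [0.3857, 0.2997, 0.1635]
tool_rot: [3.14, -0.001, 1.444]
wrist_force: [0.7, -0.5, -1.7]
grip_width: 0.0221
finger_force: 59.9
dp units [-8.418  3.643  0.064] turn z units 9.665 tool dir [ 0.002  0.001 -1.   ]
```

```bash
python3 -m jog '{"dp":[[-0.7,0.3,0],[-0.9,0.4,0],[-0.9,0.4,0],[-0.9,0.4,0],[-0.9,0.4,0],[-0.9,0.4,0],[-0.9,0.4,0],[-0.9,0.4,0],[-0.9,0.4,0],[-0.5,0.18,0],[0,0,0]],"twist":[[0,0,0],[0,0,0],[0,0,0],[0,0,0],[0,0,0],[0,0,0],[0,0,0],[0,0,0],[0,0,0],[0,0,0],[0,0,0]],"fingers":[-1,-1,-1,-1,-1,-1,-1,-1,-1,-1,-1]}'
python3 -m jog '{"dp":[[0,0,0],[0,0,0],[0,0,0],[0,0,0.3],[0,0,0.3],[0,0,0.3],[0,0,0.3],[0,0,0.3],[0,0,0],[0,0,0],[0,0,0],[0,0,0]],"twist":[[0,0,0.8],[0,0,1],[0,0,1],[0,0,1],[0,0,1],[0,0,1],[0,0,1],[0,0,1],[0,0,1],[0,0,0.87],[0,0,0],[0,0,0]],"fingers":[-1,-1,-1,-1,-1,-1,-1,-1,-1,-1,-1,-1]}'
python3 go.py 0.515 -0.1409 0.0173 5.4
```

```text
t: 16.58
ee_pos: [0.5132, -0.1417, 0.16]
tool_rot: [-3.137, -0.001, 1.441]
wrist_force: [0.0, 0.3, -1.8]
grip_width: 0.022
finger_force: 59.8
t: 18.08
ee_pos: [0.5138, -0.1395, 0.0869]
tool_rot: [-3.141, 0.002, 0.096]
wrist_force: [0.6, -0.9, -1.4]
grip_width: 0.022
finger_force: 59.8
dp units [0.024 0.032 1.392] turn z units 0.013 tool dir [-0.002  0.001 -1.   ]
```

```bash
python3 -m jog '{"dp":[[0.02,0.03,0.5],[0,0,0.5],[0,0,0.2],[0,0,0.14],[0,0,0],[0,0,0]],"twist":[[0,0,0],[0,0,0],[0,0,0],[0,0,0],[0,0,0],[0,0,0]],"fingers":[-1,-1,-1,-1,-1,-1]}'; python3 go.py 0.515 -0.1409 0.0173 5.4
```

```text
t: 18.82
ee_pos: [0.5166, -0.1421, 0.0215]
tool_rot: [3.141, -0.001, 0.094]
wrist_force: [0.9, 0.8, -1.8]
grip_width: 0.0216
finger_force: 59.8
dp units [-0.029 -0.027  0.085] turn z units -0.004 tool dir [ 0.001 -0.001 -1.   ]
```

```bash
python3 -m jog '{"dp":[[0,0,0.05],[0,0,0.04],[0,0,0],[0,0,0]],"twist":[[0,0,0],[0,0,0],[0,0,0],[0,0,0]],"fingers":[-1,-1,-1,-1]}'
```

```text
t: 19.32
ee_pos: [0.5164, -0.1421, 0.0178]
tool_rot: [3.141, -0.001, 0.094]
wrist_force: [-2.1, 0.2, 7.7]
grip_width: 0.022
finger_force: 60.8
```

Contact. I'll release and go up.

```bash
python3 -m jog '{"dp":[[0,0,0],[0,0,0],[0,0,0],[0,0,-0.3],[0,0,-0.7],[0,0,-0.9],[0,0,-0.9],[0,0,-0.9],[0,0,0]],"twist":[[0,0,0],[0,0,0],[0,0,0],[0,0,0],[0,0,0],[0,0,0],[0,0,0],[0,0,0],[0,0,0]],"fingers":[-0.1,-0.1,-0.1,-0.1,-0.1,0,0,0,0]}'
python3 snap.py k2done lane_a; python3 chk.py k2done; python3 go.py 0.5328 0.2591 0.19 85
```

```text
t: 20.45
ee_pos: [0.5194, -0.1431, 0.2072]
tool_rot: [3.137, -0.01, 0.094]
wrist_force: [-0.3, -0.2, -0.0]
grip_width: 0.0425
finger_force: 0.0
lane 5 origin offset along 3.4 across -2.0 wood 92x24 ang 5.2
lane 2 origin offset along 2.4 across -2.5 wood 93x23 ang 4.8
lane 5 origin offset along -177.8 across 26.1 wood 80x26 ang -33.6
dp units [ 1.101 -7.946  0.222] turn z units -9.955 tool dir [-0.001  0.    -1.   ]
```

```bash
python3 -m jog '{"dp":[[0.2,-0.7,0],[0.2,-0.9,0],[0.2,-0.9,0],[0.2,-0.9,0],[0.1,-0.9,0],[0.1,-0.9,0],[0.1,-0.9,0],[0,-0.9,0],[0,-0.94,0.2],[0,0,0]],"twist":[[0,0,0],[0,0,0],[0,0,0],[0,0,0],[0,0,0],[0,0,0],[0,0,0],[0,0,0],[0,0,0],[0,0,0]],"fingers":[0.05,0.05,0.05,0.05,0.05,0.05,0.05,0.05,0.05,0.05]}'
python3 -m jog '{"dp":[[0,0,0],[0,0,0],[0,0,0],[0,0,0.3],[0,0,0.3],[0,0,0.4],[0,0,0.4],[0,0,0.4],[0,0,0.4],[0,0,0],[0,0,0],[0,0,0]],"twist":[[0,0,-0.95],[0,0,-1],[0,0,-1],[0,0,-1],[0,0,-1],[0,0,-1],[0,0,-1],[0,0,-1],[0,0,-1],[0,0,-1],[0,0,0],[0,0,0]],"fingers":[0.05,0.05,0.05,0.05,0.05,0.05,0.05,0.05,0.05,0.05,0.05,0.05]}'
python3 go.py 0.5328 0.2591 0.0065 85;python3 snap.py k3pre knife_1
```

```text
t: 21.85
ee_pos: [0.5309, 0.2607, 0.1881]
tool_rot: [3.141, 0.006, 0.098]
wrist_force: [0.6, -0.6, -0.5]
grip_width: 0.0445
finger_force: 0.0
t: 23.35
ee_pos: [0.5334, 0.2578, 0.081]
tool_rot: [-3.141, 0.001, 1.48]
wrist_force: [-0.1, -0.5, -1.0]
grip_width: 0.0447
finger_force: 0.0
dp units [ 0.025 -0.013  1.49 ] turn z units -0.023 tool dir [-0.001 -0.    -1.   ]
```

View pics/k3pre.png

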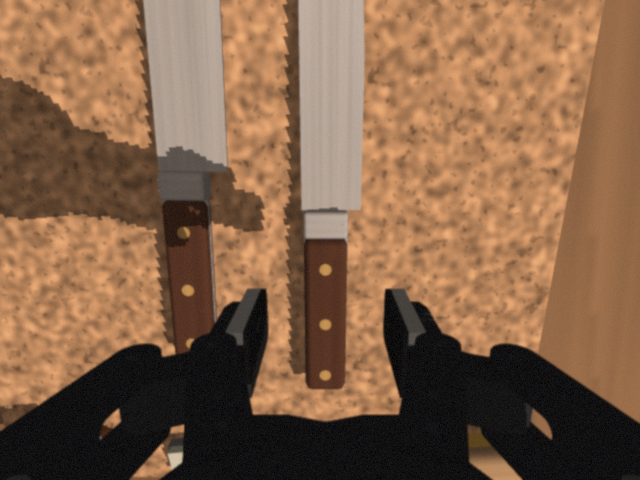

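Knife_3's handle (columns 304–347) is straight and centred between the fingers. I'll grip it.

```bash
python3 -m jog '{"dp":[[0.02,0,0.6],[0,0,0.5],[0,0,0.4],[0,0,0],[0,0,0],[0,0,0],[0,0,0],[0,0,0]],"twist":[[0,0,0],[0,0,0],[0,0,0],[0,0,0],[0,0,0],[0,0,0],[0,0,0],[0,0,0]],"fingers":[0.05,0.05,0.05,0.05,-1,-1,-1,-1]}' 60
python3 -m jog '{"dp":[[0,0,-0.3],[0,0,-0.7],[0,0,-0.9],[0,0,-0.9],[0,0,-0.3],[0,0,0]],"twist":[[0,0,0],[0,0,0],[0,0,0],[0,0,0],[0,0,0],[0,0,0]],"fingers":[-1,-1,-1,-1,-1,-1]}'
python3 go.py 0.5189 -0.2015 0.16 5.4
```

```text
t: 24.5
ee_pos: [0.5346, 0.26, 0.0074]
tool_rot: [3.14, -0.001, 1.483]
wrist_force: [-0.4, 1.0, 3.4]
grip_width: 0.0226
finger_force: 61.7
t: 25.25
ee_pos: [0.5339, 0.2597, 0.162]
tool_rot: [3.14, -0.001, 1.483]
wrist_force: [0.2, -0.4, -2.4]
grip_width: 0.022
finger_force: 61.2
dp units [-9.214  0.512  0.034] turn z units 9.945 tool dir [ 0.002  0.001 -1.   ]
```

```bash
python3 -m jog '{"dp":[[-0.7,0.1,0],[-0.9,0.1,0],[-0.9,0.1,0],[-0.9,0.1,0],[-0.9,0.1,0],[-0.9,0,0],[-0.9,0,0],[-0.9,0,0],[-0.9,0,0],[-0.9,0,0],[-0.41,0,0],[0,0,0]],"twist":[[0,0,0],[0,0,0],[0,0,0],[0,0,0],[0,0,0],[0,0,0],[0,0,0],[0,0,0],[0,0,0],[0,0,0],[0,0,0],[0,0,0]],"fingers":[-1,-1,-1,-1,-1,-1,-1,-1,-1,-1,-1,-1]}'
python3 -m jog '{"dp":[[0,0,0],[0,0,0],[0,0,0],[0,0,0.3],[0,0,0.3],[0,0,0.3],[0,0,0.3],[0,0,0.3],[0,0,0],[0,0,0],[0,0,0],[0,0,0]],"twist":[[0,0,0.95],[0,0,1],[0,0,1],[0,0,1],[0,0,1],[0,0,1],[0,0,1],[0,0,1],[0,0,1],[0,0,1],[0,0,0],[0,0,0]],"fingers":[-1,-1,-1,-1,-1,-1,-1,-1,-1,-1,-1,-1]}'
python3 go.py 0.5189 -0.2015 0.0159 5.4
```

```text
t: 26.75
ee_pos: [0.5167, -0.2017, 0.1593]
tool_rot: [-3.138, -0.002, 1.48]
wrist_force: [-0.1, 0.0, -1.7]
grip_width: 0.022
finger_force: 61.2
t: 28.25
ee_pos: [0.5179, -0.2002, 0.0859]
tool_rot: [-3.141, 0.001, 0.097]
wrist_force: [0.2, -0.1, -1.2]
grip_width: 0.022
finger_force: 61.2
dp units [0.019 0.029 1.4  ] turn z units 0.017 tool dir [-0.001  0.001 -1.   ]
```

```bash
python3 -m jog '{"dp":[[0,0,0.5],[0,0,0.5],[0,0,0.2],[0,0,0.16],[0,0,0],[0,0,0]],"twist":[[0,0,0],[0,0,0],[0,0,0],[0,0,0],[0,0,0],[0,0,0]],"fingers":[-1,-1,-1,-1,-1,-1]}'; python3 go.py 0.5189 -0.2015 0.0159 5.4
```

```text
t: 29.0
ee_pos: [0.5187, -0.2017, 0.019]
tool_rot: [3.141, -0.001, 0.094]
wrist_force: [-0.0, 0.7, -1.4]
grip_width: 0.0227
finger_force: 61.2
dp units [ 0.004 -0.004  0.063] turn z units -0.004 tool dir [ 0.001 -0.001 -1.   ]
```

```bash
python3 -m jog '{"dp":[[0,0,0.04],[0,0,0.03],[0,0,0],[0,0,0]],"twist":[[0,0,0],[0,0,0],[0,0,0],[0,0,0]],"fingers":[-1,-1,-1,-1]}'
```

```text
t: 29.5
ee_pos: [0.5187, -0.2017, 0.0164]
tool_rot: [3.141, -0.001, 0.094]
wrist_force: [-1.8, 1.3, 8.1]
grip_width: 0.0222
finger_force: 62.2
```

```bash
python3 -m jog '{"dp":[[0,0,0],[0,0,0],[0,0,0],[0,0,-0.3],[0,0,-0.7],[0,0,-0.9],[0,0,-0.9],[0,0,-0.9],[0,0,0]],"twist":[[0,0,0],[0,0,0],[0,0,0],[0,0,0],[0,0,0],[0,0,0],[0,0,0],[0,0,0],[0,0,0]],"fingers":[-0.1,-0.1,-0.1,-0.1,-0.1,0,0,0,0]}'
python3 snap.py k3done lane_a; python3 chk.py k3done; python3 go.py 0.4607 0.2861 0.19 83.8
```

```text
t: 30.62
ee_pos: [0.5215, -0.203, 0.2059]
tool_rot: [3.136, -0.01, 0.094]
wrist_force: [-0.1, -0.2, 0.3]
grip_width: 0.043
finger_force: 0.0
lane 5 origin offset along 3.5 across -2.6 wood 92x24 ang 5.2
lane 2 origin offset along 18.6 across -2.7 wood 78x23 ang 4.8
lane 1 origin offset along -0.3 across -3.4 wood 93x24 ang 5.9
lane 3 origin offset along -0.6 across -0.5 wood 92x23 ang 4.8
lane 1 origin offset along -179.7 across 27.8 wood 80x26 ang -32.9
dp units [-0.218 -9.806  0.195] turn z units -9.805 tool dir [-0.001  0.    -1.   ]
```

```bash
python3 -m jog '{"dp":[[-0.02,-0.6,0],[-0.02,-0.9,0],[-0.02,-0.9,0],[-0.02,-0.9,0],[-0.02,-0.9,0],[-0.02,-0.9,0],[-0.02,-0.9,0],[-0.02,-0.9,0],[-0.02,-0.9,0],[-0.02,-0.9,0.2],[-0.02,-0.8,0],[0,-0.31,0],[0,0,0]],"twist":[[0,0,0],[0,0,0],[0,0,0],[0,0,0],[0,0,0],[0,0,0],[0,0,0],[0,0,0],[0,0,0],[0,0,0],[0,0,0],[0,0,0],[0,0,0]],"fingers":[0.05,0.05,0.05,0.05,0.05,0.05,0.05,0.05,0.05,0.05,0.05,0.05,0.05]}'
python3 -m jog '{"dp":[[0,0,0],[0,0,0],[0,0,0],[0,0,0.3],[0,0,0.3],[0,0,0.4],[0,0,0.4],[0,0,0.4],[0,0,0.4],[0,0,0],[0,0,0],[0,0,0]],"twist":[[0,0,-0.9],[0,0,-1],[0,0,-1],[0,0,-1],[0,0,-1],[0,0,-1],[0,0,-1],[0,0,-1],[0,0,-1],[0,0,-0.9],[0,0,0],[0,0,0]],"fingers":[0.05,0.05,0.05,0.05,0.05,0.05,0.05,0.05,0.05,0.05,0.05,0.05]}'
python3 go.py 0.4607 0.2861 0.0065 83.8;python3 snap.py k4pre knife_1
```

```text
t: 32.4
ee_pos: [0.4604, 0.2859, 0.1885]
tool_rot: [3.14, 0.002, 0.095]
wrist_force: [-0.4, -0.8, -0.2]
grip_width: 0.0448
finger_force: 0.0
t: 33.9
ee_pos: [0.4617, 0.2851, 0.08]
tool_rot: [3.141, 0.0, 1.459]
wrist_force: [-0.3, 0.6, -0.0]
grip_width: 0.0449
finger_force: 0.0
dp units [ 0.017 -0.023  1.47 ] turn z units -0.026 tool dir [ 0. -0. -1.]
```

View pics/k4pre.png

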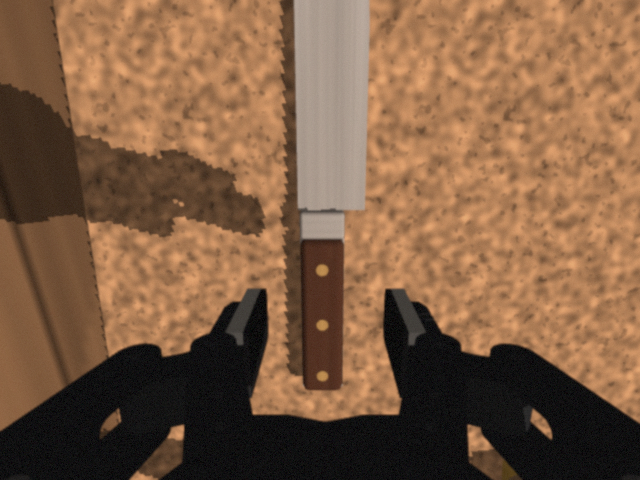

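Knife_4's handle (columns 302–344) is straight between the fingers. I'll grip it.

```bash
python3 -m jog '{"dp":[[0,-0.02,0.6],[0,0,0.5],[0,0,0.38],[0,0,0],[0,0,0],[0,0,0],[0,0,0],[0,0,0]],"twist":[[0,0,0],[0,0,0],[0,0,0],[0,0,0],[0,0,0],[0,0,0],[0,0,0],[0,0,0]],"fingers":[0.05,0.05,0.05,0.05,-1,-1,-1,-1]}' 60
python3 -m jog '{"dp":[[0,0,-0.3],[0,0,-0.7],[0,0,-0.9],[0,0,-0.9],[0,0,-0.3],[0,0,0]],"twist":[[0,0,0],[0,0,0],[0,0,0],[0,0,0],[0,0,0],[0,0,0]],"fingers":[-1,-1,-1,-1,-1,-1]}'
python3 go.py 0.5247 -0.2635 0.16 5.4
```

```text
t: 35.05
ee_pos: [0.4613, 0.2866, 0.0069]
tool_rot: [3.14, -0.001, 1.462]
wrist_force: [-0.4, 0.3, 5.3]
grip_width: 0.022
finger_force: 61.6
t: 35.8
ee_pos: [0.4605, 0.2862, 0.1614]
tool_rot: [3.14, -0.001, 1.462]
wrist_force: [-0.6, 0.6, -1.4]
grip_width: 0.0223
finger_force: 61.0
dp units [-10.788   2.472   0.022] turn z units 9.795 tool dir [ 0.001  0.001 -1.   ]
```

```bash
python3 -m jog '{"dp":[[-0.7,0.2,0],[-0.9,0.2,0],[-0.9,0.2,0],[-0.9,0.2,0],[-0.9,0.2,0],[-0.9,0.2,0],[-0.9,0.2,0],[-0.9,0.2,0],[-0.9,0.2,0],[-0.9,0.2,0],[-0.9,0.2,0],[-0.8,0.17,0],[-0.29,0.1,0],[0,0,0]],"twist":[[0,0,0],[0,0,0],[0,0,0],[0,0,0],[0,0,0],[0,0,0],[0,0,0],[0,0,0],[0,0,0],[0,0,0],[0,0,0],[0,0,0],[0,0,0],[0,0,0]],"fingers":[-1,-1,-1,-1,-1,-1,-1,-1,-1,-1,-1,-1,-1,-1]}'
python3 -m jog '{"dp":[[0,0,0],[0,0,0],[0,0,0],[0,0,0.3],[0,0,0.3],[0,0,0.3],[0,0,0.3],[0,0,0.3],[0,0,0],[0,0,0],[0,0,0],[0,0,0]],"twist":[[0,0,0.8],[0,0,1],[0,0,1],[0,0,1],[0,0,1],[0,0,1],[0,0,1],[0,0,1],[0,0,1],[0,0,1],[0,0,0],[0,0,0]],"fingers":[-1,-1,-1,-1,-1,-1,-1,-1,-1,-1,-1,-1]}'
python3 go.py 0.5247 -0.2635 0.0154 5.4
```

```text
t: 37.55
ee_pos: [0.5233, -0.2634, 0.1586]
tool_rot: [-3.138, -0.002, 1.46]
wrist_force: [-0.1, 0.3, -2.0]
grip_width: 0.0222
finger_force: 60.9
t: 39.05
ee_pos: [0.5241, -0.2624, 0.0854]
tool_rot: [-3.141, 0.001, 0.097]
wrist_force: [-0.5, -0.4, -2.9]
grip_width: 0.0223
finger_force: 60.9
dp units [0.011 0.024 1.401] turn z units 0.017 tool dir [-0.001  0.001 -1.   ]
```

```bash
python3 -m jog '{"dp":[[0,0,0.5],[0,0,0.5],[0,0,0.2],[0,0,0.16],[0,0,0],[0,0,0]],"twist":[[0,0,0],[0,0,0],[0,0,0],[0,0,0],[0,0,0],[0,0,0]],"fingers":[-1,-1,-1,-1,-1,-1]}'; python3 go.py 0.5247 -0.2635 0.0154 5.4
```

```text
t: 39.8
ee_pos: [0.5251, -0.2641, 0.0186]
tool_rot: [3.141, -0.001, 0.094]
wrist_force: [0.5, 0.1, -2.3]
grip_width: 0.0223
finger_force: 60.9
dp units [-0.007 -0.012  0.064] turn z units -0.004 tool dir [ 0.001 -0.001 -1.   ]
```

```bash
python3 -m jog '{"dp":[[0,0,0.04],[0,0,0.03],[0,0,0],[0,0,0]],"twist":[[0,0,0],[0,0,0],[0,0,0],[0,0,0]],"fingers":[-1,-1,-1,-1]}'
```

```text
t: 40.3
ee_pos: [0.525, -0.264, 0.0159]
tool_rot: [3.141, -0.001, 0.094]
wrist_force: [-0.8, 1.1, 5.3]
grip_width: 0.0222
finger_force: 61.7
```

Contact. I'll release, rise, and back the arm off so the tray can be seen.

```bash
python3 -m jog '{"dp":[[0,0,0],[0,0,0],[0,0,0],[0,0,-0.3],[0,0,-0.7],[0,0,-0.9],[0,0,-0.9],[0,0,-0.9],[-0.7,-0.8,-0.8],[-0.7,-0.9,-0.7],[0,-0.8,0],[0,0,0],[0,0,0]],"twist":[[0,0,0],[0,0,0],[0,0,0],[0,0,0],[0,0,0],[0,0,0],[0,0,0],[0,0,0],[0,0,0],[0,0,0],[0,0,0],[0,0,0],[0,0,0]],"fingers":[-0.1,-0.1,-0.1,-0.1,-0.1,0,0,0,0,0,0,0,0]}'
python3 snap.py k4done lane_a; python3 chk.py k4done
```

```text
t: 41.92
ee_pos: [0.4482, -0.151, 0.2702]
tool_rot: [3.14, -0.001, 0.094]
wrist_force: [0.5, -0.1, 0.0]
grip_width: 0.0427
finger_force: 0.0
lane 5 origin offset along 3.1 across -1.6 wood 92x24 ang 5.3
lane 2 origin offset along 0.4 across -2.8 wood 93x23 ang 4.9
lane 4 origin offset along -0.7 across -0.1 wood 93x23 ang 5.4
lane 1 origin offset along -1.7 across -2.2 wood 93x24 ang 6.0
lane 3 origin offset along -1.7 across 0.2 wood 93x23 ang 5.3
```

View pics/k4done.png

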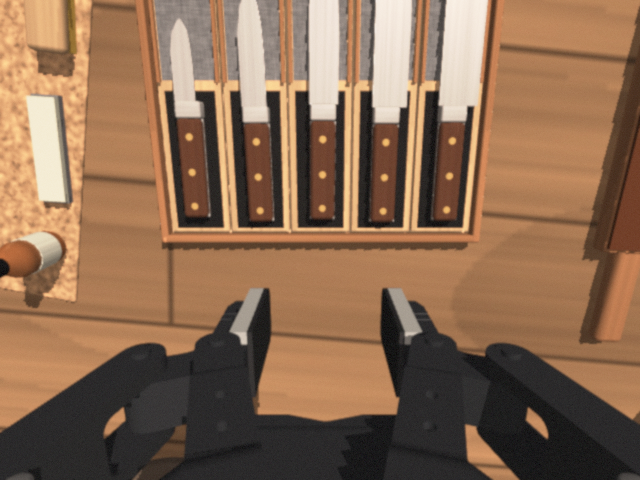

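All five handles (columns 177–462, rows 118–225) lie on their pads. They are within 3 mm of centre and 0.6° of straight, in order of length. Handing in.

```bash
python3 -c "
from cell import ctrl
print(ctrl.finish_job())"
```

```text
the job is handed in; nothing more can be done
None
```

Job handed in at about 42 s: knives 1 to 4 lie straight in their lanes in order of length beside the paring knife, each handle on its pad within 3 mm of centre, and the paring knife was left where it was.

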